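# Latch the paint-pot tray into the sloping dock

## Task

Stand the cream paint-pot tray in the slanted slot of the blue dock, push it down along the slot against the spring until the push-push latch catches, let go and make sure that it has stayed down. Press firmly but do not force it, and leave the other things on the bench where they are.

Things in the scene. Friction and masses are not known exactly. Their poses are not given: they have to be found in the camera images.
- tray: Loose cream tray with paint pots, about 0.22 kg, upright on the mat at the start. Body 40 (its x) x 100 (its y) x 90 mm high (z); the lowest 6 mm are a foot narrower by 3 mm all round. On top: a black grip (see tray_grip_top) and a yellow and a red cap, 7 mm high, 30 mm across, 31 mm either side of the grip along y. Fits either way round (half turn about z). Origin: centre of the underside, z up.
- tray_grip_top (a point): Centre of the flat top of the tray's black grip block, 140 mm above the tray's underside on its z axis. The grip measures 28 (tray's x) x 24 (tray's y) x 50 mm high. Closed fingers can push on this face.
- dock: Fixed blue dock on a dark steel base 150 x 150 mm. Its slot leans 30 degrees from vertical: the way out of it points along (-0.5, 0, 0.866) in the dock's frame (up and to the dock's -x); its long side lies along the dock's y. Hole 43.4 x 103.4 mm (1.7 mm play each side), walls 8 mm (30 mm on the dock's +x side). Origin: centre of the base's underside, on the table, z up.
- dock_mouth (a point): Centre of the slot's mouth, level with the outer edges of its white lips, which flare outward by 7 mm; at (-35, 0, 126) mm in the dock's frame. With the tray on the raised carriage the cream body stands 30 mm out of the mouth along the slot; latched, 4 to 13 mm.
- dock_rest (a point): Fixed point inside the slot, 60 mm down the slot from dock_mouth: where the carriage's origin is when fully up, as at the start. The carriage's distance from here is its travel. The latch holds at 17 to 26 mm of travel; the end stop is about 9 mm below that. The depth is set by a hidden screw, different each time, so the stop has to be felt.
- carriage: Orange sprung platform in the slot for the tray to stand on; slides along the slot only. Origin: centre of its upper face, z out of the slot. Spring 5 N when up, +0.08 N/mm; rubbing adds a few N. Pressed slowly to the firm stop (17 to 25 N; over 45 N is forcing) and let go, it rises 9 mm and stays caught; let go 2 mm short, it springs up; pressed to the stop again, it is released.
- bottle: Bystander: green bottle, 64 mm across, 190 mm high. Origin: centre of its underside.
- tub: Bystander: white paint tub with red lid, 96 mm across, 85 mm high. Origin: centre of its underside.
- pot_a: Bystander: small yellow paint pot, 38 mm across, 47 mm high. Origin: centre of its underside.
- pot_b: Bystander: small orange paint pot, 38 mm across, 47 mm high. Origin: centre of its underside.
- pot_c: Bystander: small blue paint pot, 38 mm across, 47 mm high. Origin: centre of its underside.
- palette: Bystander: round white palette, 120 mm across, 7 mm high. Origin: centre of its underside.
- marker: Bystander: black marker pen with blue cap, 137 x 15 mm, lying flat. Origin: middle of its underside, x along it.
There are look-alikes about, which are no part of the job. What is meant by the tray is not orange, and is the larger of those in its own colour.

How it is judged:
By the outcome, as a careful person would: the job done as asked, in the order asked, and still so for the second after the job is handed in, with the robot touching nothing.
It also fails if it takes over 48 s, if anything falls off the work surface, if the arm or the gripper's body presses on something with over 40 N, if the wrist force passes 120 N, or if a joint passes its speed limit or range.

## Robot

A 6-joint arm with a two-finger parallel gripper is mounted at the origin on the work surface. World frame = base frame: x ahead of the robot, y to its left, z up, the work surface at z = 0. Lengths are in m, angles in rad, forces in N, time in s.
With the tool pointing down it reaches from about 0.35 to 0.975 m from the base axis. Payload 7.1 kg.
Tool frame: the origin (TCP) lies at the very end of the fingers, on their centre line; the grasp point (between the pads) lies env.pinch_z behind it (env.pinch_z is the distance from the TCP to the grasp point, in m); z points along the fingers, y is the line along which they close (so a half turn about z gives the same grasp; the last joint's range is limited). The gripper opens to 88 mm and grips with 3 to 60 N. Pads are 20 mm wide; open, the fingers measure 115 mm over their backs; the gripper's body (75 mm by 178 mm) begins 61 mm behind the grasp point.
Start: joints at [-1.129, 0.423, 1.63, -0, 1.089, -0.019], TCP at [0.278, -0.56, 0.223] pointing down, gripper open.
Joint ranges: [-3, 3], [-0.9, 2.11], [0.09, 2.58], [-1.31, 4.45], [0.11, 2.69], [-2.54, 2.54]. Speed limits (rad/s): [2.39, 2.39, 3.01, 3.14, 3.14, 3.14].

## Interface

Orientations are given as a unit quaternion [x, y, z, w].
In Python, from station import env gives the robot as it stands. The module is installed in compiled form; this text tells all that it offers.
- The arm moves only by the tool send_rows, never from a script. Its argument "steps" is one flat list of numbers, 6 for each row, row after row: the shift along the tool's x, y, z in m, then the turn, a rotation vector about the tool's x, y, z in rad. In form: [x, y, z, rx, ry, rz, x, y, z, rx, ry, rz, ...]. A call has exactly 5 rows; each row shifts and turns the commanded pose from where the row before left it, along the tool's axes as they then stand; what a row does not reach is not made up. A row lasts 1/8 s, in which the tool goes at most 62.5 mm and 10.7 degrees, less where a joint would pass 70% of its speed; a pose out of reach is approached as far as the arm can. A call with a gripper value outside its range is refused whole. "hand" is the closure, from 0 (fully open) to 1 (shut), set as the call begins (left out, the last holds). The fingers move at their own pace and stop on an object; the grip force is fixed at half the most. Time passes only in rows, so rows that do not move let the fingers close, or fill a call up. It gives the time, the measured TCP pose, the force, the opening and the grip force at its end, in the units of the state.
- env.get_state(): the state, without advancing time (a new reading comes with each control period).
- env.get_image(name): name is "scene" or "top"; returns the picture (384x512x3 uint8, red, green, blue); there is no depth.
- env.camera_info(name): a dict with "fx", "fy", "cx", "cy" (pixels), "cam_to_world" (4x4, takes a point from camera to world coordinates). Camera axes: x right, y up, looking along -z (the intrinsics and any distortion apply to the point x, -y, -z); pixel columns grow to the right and rows downward; lengths in m; the calibration is good to about 2 mm. A picture is of the moment at which its call begins. camera_info takes no time and is no camera call.
- env.hand_in(): hands the job in; it is judged then, once.
Trained networks look in the newest picture that a camera, given by its name, has taken for a name from the list of things; names that differ only in an ending like _2 or _b are one class to them, and where a whole thing is asked for, a point or a joint stands for the part that bears it (a point fixed in the world has none). Each returns a list of dicts, best first, with "score" (0 to 1); they miss things now and then, are a little off and sometimes report something else, mostly with a low value. They report only what shows in the picture. A call takes as long as a camera call. They do not tell look-alikes from the thing itself.
- env.recognise(camera, target): "bbox" ([left, top, right, bottom] in pixels, round what is visible of it).
The state is a dict: "time": time; "q": joint angles; "qvel": joint speeds; "tau": joint torques, N m; "position": TCP position; "eef_rot": TCP orientation; "force": force on the tool from outside, world axes, zero at the start; "wrist_torque": the same for the moment, N m; "opening": finger opening in m; "grasp_force": force on a finger pad.
Only numpy, scipy, OpenCV 4.12 (cv2) and the standard library are available. Lean on these libraries where they do the work, as an engineer would, in place of code of your own. Each camera call takes 0.05 s, during which the arm holds its last target. There are 200 camera calls.

## Working session

There is one attempt and no reset: what is moved stays moved. The work goes in short steps, Python scripts to look and compute and a tool call to move; the robot and the scene stay as the last step left them, time stands still between calls to the robot, and variables do not carry over. Pictures are saved under pics/ and viewed, at most 10 in all, crops included, and the job is handed in when it is done.

Besides the shell and the picture viewer there is one more tool, called after "Emit:" as name(argument=value, ...) on one line, values as JSON. send_rows: Moves the arm, as the interface text tells. Its arguments: {"type":"object","properties":{"steps":{"type":"array","items":{"type":"number"}},"hand":{"type":"number"}},"required":["steps"]}

```bash
mkdir -p pics; ls; python3 - <<'E'
from station import env
import cv2
for n in("scene","top"):
    im=env.get_image(n); cv2.imwrite(f"pics/{n}0.png",im[:,:,::-1])
    c=env.camera_info(n); print(n,{k:(v if k!="cam_to_world" else [list(map(lambda a:round(float(a),4),r)) for r in v]) for k,v in c.items()})
    for t in("tray","dock","carriage","tray_grip_top"):
        print(t,[([round(float(a)) for a in d["bbox"]],round(float(d["score"]),2)) for d in env.recognise(n,t)])
s=env.get_state();print(s,env.pinch_z)
E
```

```text
pics
scene {'fx': 421.25327051924415, 'fy': 421.25327051924415, 'cx': 259.3383575934227, 'cy': 192.65877156264145, 'cam_to_world': [[-0.7238, -0.3794, 0.5763, 1.2041], [0.6899, -0.3835, 0.6139, 0.6892], [-0.0119, 0.842, 0.5394, 0.7187], [0.0, 0.0, 0.0, 1.0]]}
tray [([225, 133, 256, 173], 0.87), ([216, 156, 245, 202], 0.74), ([250, 159, 272, 200], 0.69), ([200, 198, 207, 215], 0.51), ([278, 207, 361, 294], 0.49)]
dock [([276, 208, 363, 297], 0.73)]
carriage [([304, 228, 341, 250], 0.65)]
tray_grip_top [([220, 155, 250, 205], 0.65), ([219, 135, 252, 174], 0.63), ([252, 157, 274, 195], 0.57)]
top {'fx': 402.0322714920956, 'fy': 402.0322714920956, 'cx': 254.46679743552465, 'cy': 191.05464813541965, 'cam_to_world': [[-0.0302, 0.9798, -0.1978, 0.3736], [-0.9994, -0.0333, -0.0121, -0.022], [-0.0184, 0.1973, 0.9802, 1.0657], [0.0, 0.0, 0.0, 1.0]]}
tray [([350, 238, 381, 282], 0.91), ([294, 236, 315, 270], 0.68), ([275, 117, 314, 156], 0.64), ([296, 202, 340, 227], 0.61)]
dock [([132, 170, 201, 238], 0.67)]
carriage []
tray_grip_top [([298, 202, 341, 224], 0.96), ([297, 237, 321, 269], 0.86), ([353, 238, 380, 283], 0.84)]
{'time': 0.5, 'q': array([-1.12902862e+00,  4.23134088e-01,  1.62989718e+00,  2.07027112e-05,
        1.08859680e+00, -1.89642990e-02]), 'qvel': array([-5.35238615e-04, -9.51729005e-05, -1.44269463e-03,  2.14138453e-04,
       -9.60891154e-04, -1.13110420e-03]), 'tau': array([-1.87806647e-03, -5.44150579e+01, -2.73816007e+01,  6.43537240e-02,
        1.76767982e-02, -2.00388126e-05]), 'position': array([ 0.27791851, -0.55979079,  0.22265487]), 'eef_rot': array([ 9.73583985e-01,  2.28329200e-01,  5.25181965e-06, -1.92349275e-05]), 'force': array([0.07268007, 0.44070057, 0.23348446]), 'wrist_torque': array([0.0232706 , 0.00618142, 0.03132346]), 'grasp_force': 0.0, 'opening': 0.08745460468830052} 0.0187
```

View pics/scene0.png

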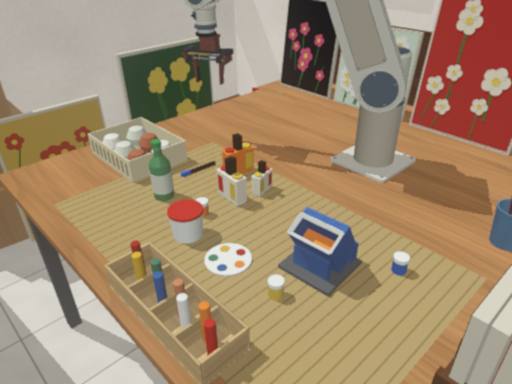

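View pics/top0.png

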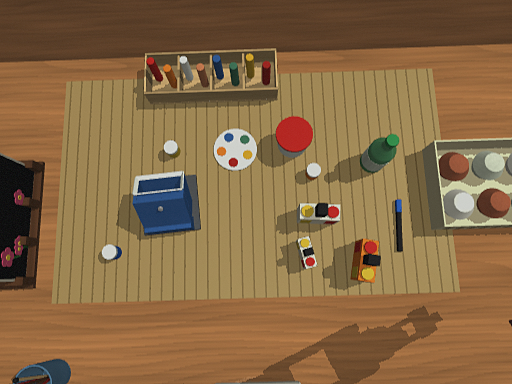

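```bash
python3 - <<'E'
import cv2,numpy as np
a=cv2.imread("pics/scene0.png")[120:220,190:300];b=cv2.imread("pics/top0.png")[190:300,280:400]
a=cv2.resize(a,(440,400),interpolation=2);b=cv2.resize(b,(360,330),interpolation=2);b=cv2.copyMakeBorder(b,0,70,0,0,0)
cv2.imwrite("pics/crop1.png",np.hstack([a,b]))
E
```

```text
(no output)
```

View pics/crop1.png

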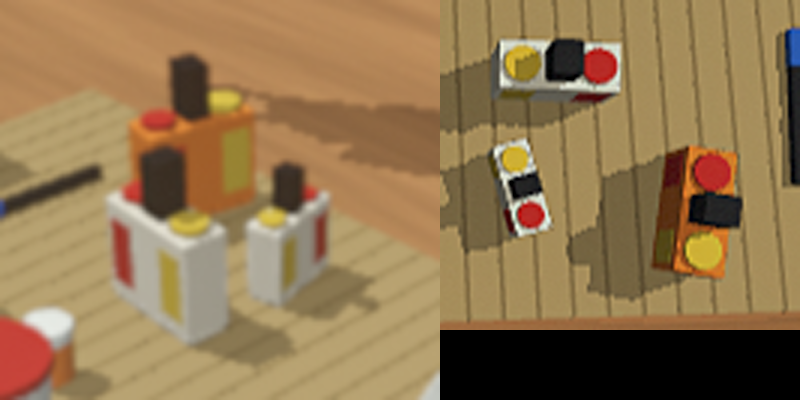

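The larger cream tray stands at top px (320,212), scene (232,183). The look-alikes are the small cream one at top (307,252) and the orange one at top (368,260). I choose the one at (320,212). Next I look at the dock close up.

```bash
python3 - <<'E'
import cv2,numpy as np
a=cv2.imread("pics/scene0.png")[200:300,270:370];b=cv2.imread("pics/top0.png")[160:260,120:220]
f=lambda i:cv2.resize(i,(400,400),interpolation=2)
cv2.imwrite("pics/crop2.png",np.hstack([f(a),f(b)]))
E
```

```text
(no output)
```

View pics/crop2.png

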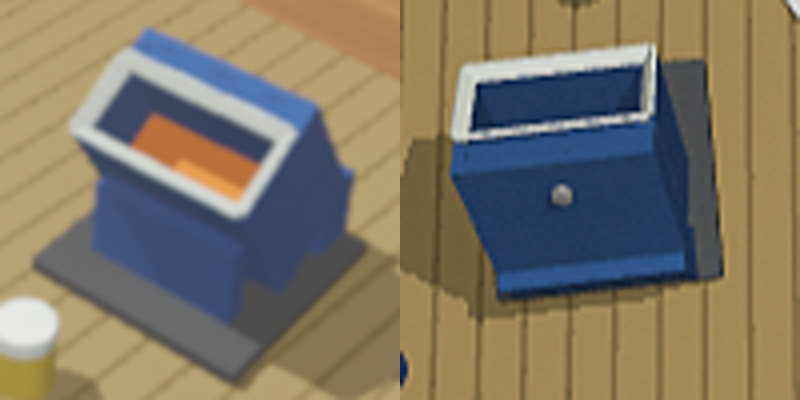

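```bash
cat >h.py <<'E'
import numpy as np
from scipy.optimize import least_squares
from scipy.spatial.transform import Rotation as R
from station import env
C={n:env.camera_info(n) for n in("scene","top")}
def proj(n,P):
    c=C[n];M=np.array(c["cam_to_world"]);p=(np.atleast_2d(P)-M[:3,3])@M[:3,:3]
    return np.c_[c["cx"]+c["fx"]*p[:,0]/-p[:,2], c["cy"]-c["fy"]*p[:,1]/-p[:,2]]
def pl(p,P): # p=x,y,yaw
    c,s=np.cos(p[2]),np.sin(p[2]);P=np.atleast_2d(P)
    return P@np.array([[c,s,0],[-s,c,0],[0,0,1]])+[p[0],p[1],0]
def fit(obs,p0):
    f=lambda p:np.concatenate([(proj(n,pl(p,P(p)if callable(P)else P))-uv).ravel() for n,P,uv in obs])
    r=least_squares(f,p0,loss="soft_l1");return r.x,r.fun.reshape(-1,2)
E
python3 - <<'E'
from h import *
b=.0
lip=lambda su,sv:(lambda p:np.array([-.035,0,.126])+su*p[3]*np.array([.866,0,.5])+sv*p[4]*np.array([0,1,0]))
obs=[("scene",[-.075,.075,b],(278.7,265.5)) if 0 else None]
# dock yaw ~ pi : -x -> world +x ; +y -> world -y (image right in top)
o=[("top",lip(-1,-1),(135.5,176.3)),("top",lip(-1,1),(183.8,171.3)),("top",lip(1,1),(183.8,190)),("top",lip(1,-1),(133.3,195.5)),
("scene",lip(1,1),(302,212.5)),("scene",lip(-1,1),(287.5,232)),("scene",lip(-1,-1),(330,254.5)),("scene",lip(1,-1),(345,232)),
("scene",[-.075,.075,0],(278.7,265.5)),("scene",[-.075,-.075,0],(329.2,295.7)),("scene",[.075,-.075,.0],(361.2,261.2))]
p,r=fit(o,[.4,.2,np.pi,.03,.06]);print(p.round(4),np.degrees(p[2]));print(r.round(1).tolist())
print("mouth",pl(p,[-.035,0,.126]))
y=.05;x=.02
# candidate yaw: tray +y -> image left (yellow at +y)
o=[("top",[0,.031,.097],(307.3,210.7)),("top",[0,-.031,.097],(333.3,212)),("top",[x,y,.09],(299.3,204)),("top",[x,-y,.09],(340,204)),("top",[-x,-y,.09],(340.3,217.7)),
("scene",[0,.031,.097],(237.5,175.5)),("scene",[x,-y,.09],(217,168.8)),("scene",[x,y,.09],(236.8,182.5)),("scene",[-x,y,.09],(246.2,177)),
("top",[0,0,.14],(321.7,208.5))]
p,r=fit(o,[.4,-.1,0.]);print(p.round(4),np.degrees(p[2]));print(r.round(1).tolist())
E
```

```text
[0.5558 0.2169 3.2269 0.0312 0.0594] 184.88639113618837
[[-0.3, 0.3], [-0.5, -0.4], [-1.2, -0.2], [-0.9, 0.2], [-0.5, -2.5], [-0.4, -1.0], [-0.0, -1.7], [-0.4, -2.0], [-0.8, 0.7], [-0.4, -0.1], [1.0, 0.7]]
mouth [[0.59066812 0.21992713 0.126     ]]
[ 0.5141 -0.1672 -0.0499] -2.8587259870827544
[[-0.3, 0.2], [-0.6, -0.7], [-0.4, -0.9], [-0.2, -0.2], [-0.1, 2.3], [0.2, -1.3], [-0.9, -0.4], [-0.4, -1.4], [0.9, -0.6], [0.8, -0.2]]
```

```bash
cat >>h.py <<'E'
DY=np.radians(184.9); D=np.array([.5558,.2169,DY]); MOUTH=pl(D,[-.035,0,.126])[0]
OUT=pl([0,0,DY],[-.5,0,.866])[0]
def Rzy(z,y):
    z=np.array(z)/np.linalg.norm(z);y=np.array(y)-z*np.dot(y,z);y/=np.linalg.norm(y);return R.from_matrix(np.c_[np.cross(y,z),y,z])
TY=-.0499
R_tray=Rzy([0,0,-1],[np.cos(TY),np.sin(TY),0])
R_dock=Rzy(-OUT,pl([0,0,DY],[-1,0,0])[0])
def plan(p,Rt,n):
    s=env.get_state();p0=s["position"];R0=R.from_quat(s["eef_rot"])
    rv=(R0.inv()*Rt).as_rotvec();dp=(np.array(p)-p0)/n;o=[]
    print("pos",p0.round(4),"left mm",((np.array(p)-p0)*1e3).round(1),"rot deg",np.degrees(rv).round(1),"F",s["force"].round(1),"open",round(s["opening"],4),"t",s["time"])
    for k in range(n):
        Rk=R0*R.from_rotvec(rv*k/n);print((np.r_[Rk.inv().apply(dp),rv/n]).round(4).tolist())
E
python3 - <<'E'
from h import *
plan([.5141,-.1672,.24],R_tray,10)
print(MOUTH,OUT,R_dock.as_matrix().round(3))
E
```

```text
pos [ 0.2779 -0.5598  0.2227] left mm [236.2 392.6  17.3] rot deg [ -0.   -0.  -60.7] F [0.1 0.4 0.2] open 0.0875 t 0.5
[0.0386, -0.0247, -0.0017, -0.0, -0.0, -0.106]
[0.041, -0.0204, -0.0017, -0.0, -0.0, -0.106]
[0.0429, -0.016, -0.0017, -0.0, -0.0, -0.106]
[0.0444, -0.0114, -0.0017, -0.0, -0.0, -0.106]
[0.0453, -0.0066, -0.0017, -0.0, -0.0, -0.106]
[0.0458, -0.0018, -0.0017, -0.0, -0.0, -0.106]
[0.0457, 0.0031, -0.0017, -0.0, -0.0, -0.106]
[0.0451, 0.0079, -0.0017, -0.0, -0.0, -0.106]
[0.044, 0.0126, -0.0017, -0.0, -0.0, -0.106]
[0.0425, 0.0172, -0.0017, -0.0, -0.0, -0.106]
[0.59067209 0.21988959 0.126     ] [0.49817265 0.04270846 0.866     ] [[-0.085  0.863 -0.498]
 [ 0.996  0.074 -0.043]
 [ 0.    -0.5   -0.866]]
```

Emit:
send_rows(steps=[0.0386,-0.0247,-0.0017,0,0,-0.106,0.041,-0.0204,-0.0017,0,0,-0.106,0.0429,-0.016,-0.0017,0,0,-0.106,0.0444,-0.0114,-0.0017,0,0,-0.106,0.0453,-0.0066,-0.0017,0,0,-0.106], hand=0)

```text
time: 1.12
position: [0.3966, -0.3623, 0.2314]
eef_rot: [0.879, 0.477, 0.0, 0.0]
force: [0.0, -0.3, -0.7]
opening: 0.0878
grasp_force: 0.0
```

Emit:
send_rows(steps=[0.0458,-0.0018,-0.0017,0,0,-0.106,0.0457,0.0031,-0.0017,0,0,-0.106,0.0451,0.0079,-0.0017,0,0,-0.106,0.044,0.0126,-0.0017,0,0,-0.106,0.0425,0.0172,-0.0017,0,0,-0.106])

```text
time: 1.75
position: [0.5146, -0.1658, 0.24]
eef_rot: [0.723, 0.69, 0.0, 0.0]
force: [0.3, -0.8, -0.7]
opening: 0.0878
grasp_force: 0.0
```

```bash
python3 - <<'E'
from h import *
import cv2
plan([.5141,-.1672,.1],R_tray,5)
f=lambda i:cv2.resize(i,(400,400),interpolation=2)[:,:,::-1]
a=env.get_image("scene")[100:220,170:290];b=env.get_image("top")[160:280,260:380]
cv2.imwrite("pics/c3.png",np.hstack([f(a),f(b)]))
E
```

```text
pos [ 0.5146 -0.1658  0.24  ] left mm [  -0.5   -1.4 -140. ] rot deg [0.  0.  0.2] F [ 0.3 -0.8 -0.7] open 0.0878 t 1.75
[-0.0003, -0.0001, 0.028, 0.0001, 0.0, 0.0007]
[-0.0003, -0.0001, 0.028, 0.0001, 0.0, 0.0007]
[-0.0003, -0.0001, 0.028, 0.0001, 0.0, 0.0007]
[-0.0003, -0.0001, 0.028, 0.0001, 0.0, 0.0007]
[-0.0003, -0.0001, 0.028, 0.0001, 0.0, 0.0007]
```

View pics/c3.png

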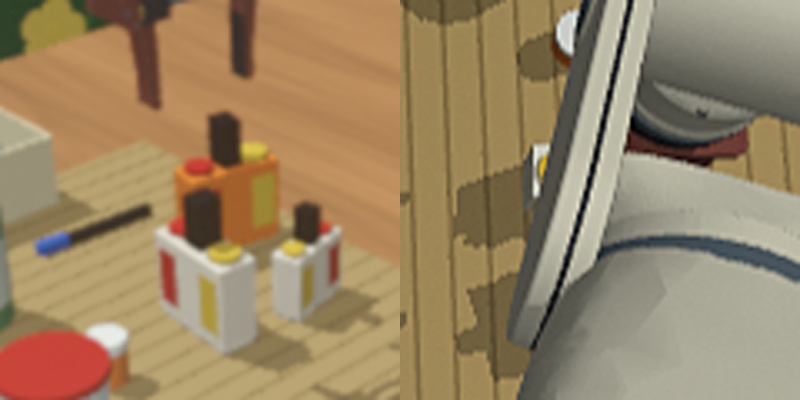

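The fingertips, at crop px (148,105) and (243,75), stand either side of the large cream tray's grip at (203,215). I can descend and grip.

Emit:
send_rows(steps=[-0.001,0,0.035,0,0,0,0,0,0.035,0,0,0,0,0,0.034,0,0,0,0,0,0.024,0,0,0,0,0,0.012,0,0,0])

```text
time: 2.48
position: [0.5129, -0.1686, 0.0985]
eef_rot: [0.725, 0.689, -0.001, -0.001]
force: [0.6, 0.0, -0.2]
opening: 0.0876
grasp_force: 0.0
```

Emit:
send_rows(steps=[0,0,0,0,0,0,0,0,0,0,0,0,0,0,0,0,0,0,0,0,0,0,0,0,0,0,0,0,0,0], hand=1)

```text
time: 3.1
position: [0.514, -0.1682, 0.1]
eef_rot: [0.725, 0.689, 0.0, 0.0]
force: [-0.4, -0.9, 0.2]
opening: 0.0415
grasp_force: 0.0
```

Emit:
send_rows(steps=[0,0,0,0,0,0,0,0,0,0,0,0,0,0,0,0,0,0,0,0,-0.003,0,0,0,0,0,-0.007,0,0,0])

```text
time: 3.72
position: [0.5134, -0.168, 0.1096]
eef_rot: [0.725, 0.689, -0.0, -0.001]
force: [0.1, 0.3, -2.2]
opening: 0.028
grasp_force: 29.9
```

```bash
python3 - <<'E'
from h import *
s=env.get_state();print(s["position"],s["force"],s["opening"],s["grasp_force"])
plan(MOUTH+OUT*.130+np.array([0,0,.02]),R_dock,15)
E
```

```text
[ 0.51336167 -0.16801293  0.10955963] [ 0.14345659  0.28546498 -2.23948399] 0.027975607337374295 29.94977295398712
pos [ 0.5134 -0.168   0.1096] left mm [142.1 393.5 149. ] rot deg [29.9 -2.1 -7.6] F [ 0.1  0.3 -2.2] open 0.028 t 3.725
[0.0267, 0.0081, -0.0099, 0.0348, -0.0024, -0.0088]
[0.0266, 0.008, -0.0103, 0.0348, -0.0024, -0.0088]
[0.0265, 0.0079, -0.0106, 0.0348, -0.0024, -0.0088]
[0.0264, 0.0077, -0.011, 0.0348, -0.0024, -0.0088]
[0.0263, 0.0076, -0.0113, 0.0348, -0.0024, -0.0088]
[0.0262, 0.0074, -0.0116, 0.0348, -0.0024, -0.0088]
[0.0261, 0.0073, -0.0119, 0.0348, -0.0024, -0.0088]
[0.026, 0.0071, -0.0122, 0.0348, -0.0024, -0.0088]
[0.0259, 0.0069, -0.0125, 0.0348, -0.0024, -0.0088]
[0.0258, 0.0066, -0.0128, 0.0348, -0.0024, -0.0088]
[0.0257, 0.0064, -0.0131, 0.0348, -0.0024, -0.0088]
[0.0257, 0.0062, -0.0134, 0.0348, -0.0024, -0.0088]
[0.0256, 0.0059, -0.0137, 0.0348, -0.0024, -0.0088]
[0.0255, 0.0057, -0.0139, 0.0348, -0.0024, -0.0088]
[0.0254, 0.0054, -0.0142, 0.0348, -0.0024, -0.0088]
```

Emit:
send_rows(steps=[0,0,-0.02,0,0,0,0,0,-0.035,0,0,0,0,0,-0.04,0,0,0,0,0,-0.035,0,0,0,0,0,-0.025,0,0,0])

```text
time: 4.35
position: [0.5141, -0.1682, 0.2669]
eef_rot: [0.725, 0.689, 0.0, 0.001]
force: [-0.2, 0.6, -1.3]
opening: 0.0279
grasp_force: 29.9
```

```bash
python3 - <<'E'
from h import *
plan(MOUTH+OUT*.130+np.array([0,0,.02]),R_dock,15)
E
```

```text
pos [ 0.5141 -0.1682  0.2669] left mm [141.4 393.7  -8.3] rot deg [30.1 -2.  -7.6] F [-0.2  0.6 -1.3] open 0.0279 t 4.35
[0.0267, 0.0081, 0.0006, 0.035, -0.0023, -0.0088]
[0.0266, 0.0083, 0.0002, 0.035, -0.0023, -0.0088]
[0.0265, 0.0086, -0.0002, 0.035, -0.0023, -0.0088]
[0.0265, 0.0088, -0.0005, 0.035, -0.0023, -0.0088]
[0.0264, 0.009, -0.0009, 0.035, -0.0023, -0.0088]
[0.0263, 0.0092, -0.0013, 0.035, -0.0023, -0.0088]
[0.0262, 0.0094, -0.0017, 0.035, -0.0023, -0.0088]
[0.0261, 0.0096, -0.0021, 0.035, -0.0023, -0.0088]
[0.026, 0.0097, -0.0024, 0.035, -0.0023, -0.0088]
[0.0259, 0.0098, -0.0029, 0.035, -0.0023, -0.0088]
[0.0258, 0.01, -0.0033, 0.035, -0.0023, -0.0088]
[0.0257, 0.0101, -0.0037, 0.035, -0.0023, -0.0088]
[0.0257, 0.0102, -0.0041, 0.035, -0.0023, -0.0088]
[0.0256, 0.0102, -0.0045, 0.035, -0.0023, -0.0088]
[0.0254, 0.0103, -0.0049, 0.035, -0.0023, -0.0088]
```

Emit:
send_rows(steps=[0.0267,0.0081,0.0006,0.035,-0.0023,-0.0088,0.0266,0.0083,0.0002,0.035,-0.0023,-0.0088,0.0265,0.0086,-0.0002,0.035,-0.0023,-0.0088,0.0265,0.0088,-0.0005,0.035,-0.0023,-0.0088,0.0264,0.009,-0.0009,0.035,-0.0023,-0.0088])

```text
time: 4.97
position: [0.5611, -0.036, 0.2623]
eef_rot: [0.706, 0.702, -0.065, -0.06]
force: [-0.1, 0.5, -1.8]
opening: 0.0279
grasp_force: 29.9
```

Emit:
send_rows(steps=[0.0263,0.0092,-0.0013,0.035,-0.0023,-0.0088,0.0262,0.0094,-0.0017,0.035,-0.0023,-0.0088,0.0261,0.0096,-0.0021,0.035,-0.0023,-0.0088,0.026,0.0097,-0.0024,0.035,-0.0023,-0.0088,0.0259,0.0098,-0.0029,0.035,-0.0023,-0.0088])

```text
time: 5.6
position: [0.6083, 0.0951, 0.2595]
eef_rot: [0.682, 0.71, -0.129, -0.118]
force: [0.1, -0.5, -2.5]
opening: 0.0277
grasp_force: 29.9
```

Emit:
send_rows(steps=[0.0258,0.01,-0.0033,0.035,-0.0023,-0.0088,0.0257,0.0101,-0.0037,0.035,-0.0023,-0.0088,0.0257,0.0102,-0.0041,0.035,-0.0023,-0.0088,0.0256,0.0102,-0.0045,0.035,-0.0023,-0.0088,0.0254,0.0103,-0.0049,0.035,-0.0023,-0.0088])

```text
time: 6.22
position: [0.6556, 0.2262, 0.2568]
eef_rot: [0.653, 0.711, -0.191, -0.176]
force: [0.2, -0.6, -1.4]
opening: 0.0277
grasp_force: 29.9
```

```bash
python3 - <<'E'
from h import *
import cv2
plan(MOUTH+OUT*.105,R_dock,5)
# predicted tray corners (foot bottom, full body), TCP 100mm above underside
s=env.get_state();Rt=R.from_quat(s["eef_rot"]);f=lambda i:cv2.resize(i,(400,400),interpolation=2)[:,:,::-1]
a=env.get_image("scene")[160:290,260:390].copy();b=env.get_image("top")[130:260,110:240].copy()
P=lambda x,y,z:s["position"]+Rt.apply([y,x,.1-z])
A,B=f(a).copy(),f(b).copy()
for x in(-.02,.02):
  for y in(-.05,.05):
    for z in(.006,.09):
      for I,n,o in((A,"scene",(260,160)),(B,"top",(110,130))):
        q=(proj(n,P(x,y,z))[0]-o)*400/130;cv2.circle(I,tuple(int(v) for v in q),3,(0,255,0),1)
cv2.imwrite("pics/c4.png",np.hstack([A,B]))
E
```

```text
pos [0.6556 0.2262 0.2568] left mm [-12.6  -1.8 -39.8] rot deg [-0.2 -0.1  0. ] F [ 0.2 -0.6 -1.4] open 0.0277 t 6.225
[-0.0002, 0.0018, 0.0082, -0.0006, -0.0002, 0.0]
[-0.0002, 0.0018, 0.0082, -0.0006, -0.0002, 0.0]
[-0.0002, 0.0018, 0.0082, -0.0006, -0.0002, 0.0]
[-0.0001, 0.0018, 0.0082, -0.0006, -0.0002, 0.0]
[-0.0001, 0.0018, 0.0082, -0.0006, -0.0002, 0.0]
```

View pics/c4.png

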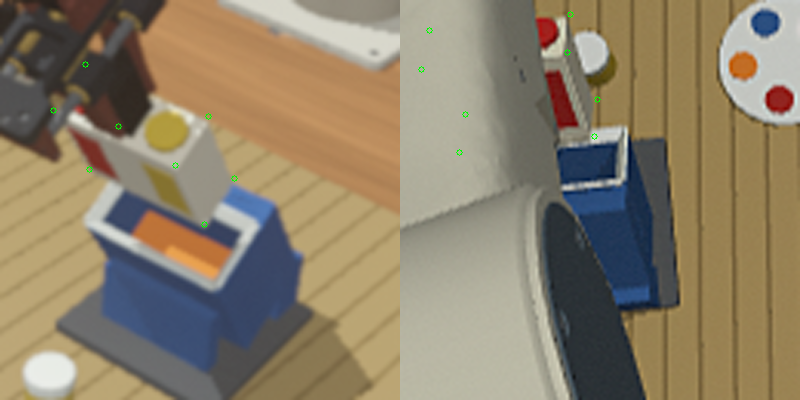

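The tray matches the overlaid prediction within about 2 px: scene crop corners (205,224) and (208,117), top crop corner (594,136). It hangs above the white mouth. I bring it close and check again with the dock model overlaid.

Emit:
send_rows(steps=[0,0.0018,0.0082,-0.0006,0,0,0,0.0018,0.0082,-0.0006,0,0,0,0.0018,0.0082,-0.0006,0,0,0,0.0018,0.0082,-0.0006,0,0,-0.0006,0.0018,0.0072,-0.0006,-0.0005,0])

```text
time: 6.95
position: [0.6429, 0.2235, 0.217]
eef_rot: [0.653, 0.711, -0.19, -0.175]
force: [-0.5, 0.7, -1.0]
opening: 0.028
grasp_force: 30.0
```

```bash
cat >ov.py <<'E'
from h import *
import cv2,sys
def ov(fn,d=.1):
    s=env.get_state();Rt=R.from_quat(s["eef_rot"]);f=lambda i:cv2.resize(i,(400,400),interpolation=2)[:,:,::-1].copy()
    A=f(env.get_image("scene")[160:290,260:390]);B=f(env.get_image("top")[130:260,110:240])
    P=lambda x,y,z:s["position"]+Rt.apply([y,x,d-z])
    for x in(-1,1):
      for y in(-1,1):
        L=[(P(.02*x,.05*y,.09),(0,255,0)),(P(.017*x,.047*y,0),(0,255,255)),(MOUTH+pl([0,0,DY],[.866*.0307*x,.0594*y,.5*.0307*x])[0],(255,0,255))]
        for p,c in L:
          for I,n,o in((A,"scene",(260,160)),(B,"top",(110,130))):
            q=(proj(n,p)[0]-o)*400/130;cv2.circle(I,tuple(int(v) for v in q),3,c,1)
    cv2.imwrite(fn,np.hstack([A,B]))
E
python3 - <<'E'
from ov import *
plan(MOUTH+OUT*.06,R_dock,5); ov("pics/c5.png")
E
```

```text
pos [0.6429 0.2235 0.217 ] left mm [-22.4  -1.  -39. ] rot deg [ 0. -0. -0.] F [-0.5  0.7 -1. ] open 0.028 t 6.95
[0.0002, 0.0, 0.009, 0.0002, -0.0001, -0.0001]
[0.0002, 0.0, 0.009, 0.0002, -0.0001, -0.0001]
[0.0002, 0.0, 0.009, 0.0002, -0.0001, -0.0001]
[0.0002, 0.0, 0.009, 0.0002, -0.0001, -0.0001]
[0.0002, 0.0, 0.009, 0.0002, -0.0001, -0.0001]
```

View pics/c5.png

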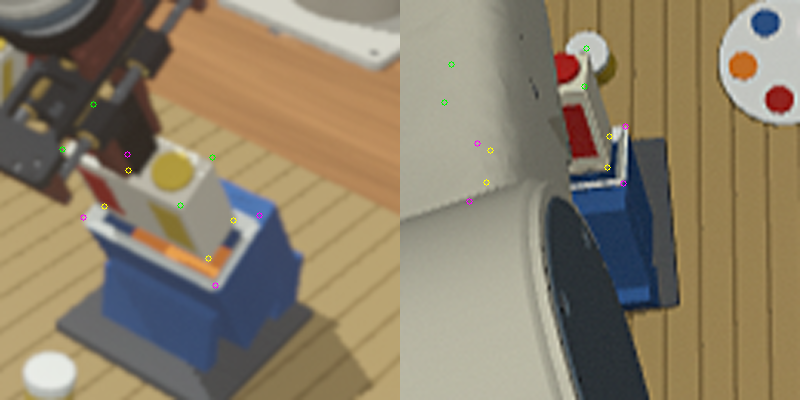

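Overlay and picture agree within about 1.5 px. The tray foot (yellow marks at scene 208,258 and 233,220) sits centred inside the lips (magenta, 215,285 and 259,215). Now I insert slowly.

Emit:
send_rows(steps=[0,0,0.004,0,0,0,0,0,0.004,0,0,0,0,0,0.004,0,0,0,0,0,0.004,0,0,0,0,0,0.004,0,0,0])

```text
time: 7.68
position: [0.6337, 0.223, 0.2001]
eef_rot: [0.654, 0.712, -0.189, -0.174]
force: [1.3, 0.1, -2.3]
opening: 0.0279
grasp_force: 30.0
```

```bash
python3 - <<'E'
from h import *
plan(MOUTH+OUT*.04,R_dock,1); s=env.get_state(); print("tool F",R.from_quat(s["eef_rot"]).inv().apply(s["force"]).round(1),s["wrist_torque"].round(2))
E
```

```text
pos [0.6337 0.223  0.2001] left mm [-23.1  -1.4 -39.4] rot deg [ 0.2 -0.  -0. ] F [ 1.3  0.1 -2.3] open 0.0279 t 7.675
[0.0005, -0.0005, 0.0457, 0.0027, -0.0008, -0.0]
tool F [0.  2.3 1.4] [ 0.08 -0.99  0.03]
```

Emit:
send_rows(steps=[0,0.0005,0.004,0,0,0,0,0,0.004,0,0,0,0,0,0.004,0,0,0,0,0,0.004,0,0,0,0,0,0.004,0,0,0])

```text
time: 8.3
position: [0.6237, 0.2221, 0.1823]
eef_rot: [0.653, 0.712, -0.19, -0.175]
force: [2.9, -0.2, -3.0]
opening: 0.0279
grasp_force: 30.0
```

```bash
cat >st.py <<'E'
from h import *
s=env.get_state();d=s["position"]-MOUTH;Q=R.from_quat(s["eef_rot"])
print("t",s["time"],"out",(d@OUT*1e3).round(1),"lateral tool xy mm",(R_dock.inv().apply(d)*1e3).round(1)[:2],"rot",np.degrees((R_dock.inv()*Q).as_rotvec()).round(2),"toolF",Q.inv().apply(s["force"]).round(1),"toolM",Q.inv().apply(s["wrist_torque"]).round(2),"open",s["opening"].round(4))
E
python3 st.py
```

```text
Traceback (most recent call last):
  File "st.py", line 3, in <module>
    print("t",s["time"],"out",(d@OUT*1e3).round(1),"lateral tool xy mm",(R_dock.inv().apply(d)*1e3).round(1)[:2],"rot",np.degrees((R_dock.inv()*Q).as_rotvec()).round(2),"toolF",Q.inv().apply(s["force"]).round(1),"toolM",Q.inv().apply(s["wrist_torque"]).round(2),"open",s["opening"].round(4))
                                                                                                                                                                                                                                                                             ^^^^^^^^^^^^^^^^^^
AttributeError: 'float' object has no attribute 'round'
```

```bash
sed -i 's/s\["opening"\].round(4)/round(s["opening"],4)/' st.py; python3 st.py
```

```text
t 8.3 out 65.3 lateral tool xy mm [-0.6  0.6] rot [-0.08  0.04  0.  ] toolF [-0.4  4.   1.2] toolM [-1.12 -0.04  0.01] open 0.0279
```

Emit:
send_rows(steps=[0,0.001,0.004,0,0,0,0,0,0.004,0,0,0,0,0,0.004,0,0,0,0,0,0.004,0,0,0,0,0,0.003,0,0,0])

```text
time: 8.93
position: [0.6149, 0.2214, 0.1654]
eef_rot: [0.653, 0.712, -0.19, -0.175]
force: [-0.2, -0.8, -1.3]
opening: 0.0278
grasp_force: 30.0
```

```bash
python3 st.py
```

```text
t 8.925 out 46.2 lateral tool xy mm [-0.6  1.3] rot [-0.04  0.04  0.  ] toolF [-0.8  0.4  1.2] toolM [-0.49  0.01 -0.02] open 0.0278
```

Emit:
send_rows(steps=[0,0,0.002,0,0,0,0,0,0.002,0,0,0,0,0,0.0015,0,0,0,0,0,0.0015,0,0,0,0,0,0.0015,0,0,0])

```text
time: 9.55
position: [0.6114, 0.2211, 0.159]
eef_rot: [0.653, 0.712, -0.19, -0.175]
force: [2.4, 0.7, 4.0]
opening: 0.028
grasp_force: 30.0
```

```bash
python3 st.py
```

```text
t 9.55 out 38.9 lateral tool xy mm [-0.5  1.5] rot [-0.13  0.06  0.  ] toolF [ 0.5  0.1 -4.7] toolM [-0.18 -0.07 -0.01] open 0.028
```

Carriage contact is felt: about 5 N at 39 mm, matching the expected 40 mm. I release, back off along the slot and close the fingers.

Emit:
send_rows(steps=[0,0,0,0,0,0,0,0,0,0,0,0,0,0,0,0,0,0,0,0,0,0,0,0,0,0,0,0,0,0], hand=0.4)

```text
time: 10.18
position: [0.6108, 0.221, 0.1582]
eef_rot: [0.653, 0.712, -0.19, -0.175]
force: [0.6, -0.1, -0.3]
opening: 0.0527
grasp_force: 0.0
```

Emit:
send_rows(steps=[0,0,-0.005,0,0,0,0,0,-0.011,0,0,0,0,0,-0.015,0,0,0,0,0,-0.015,0,0,0,0,0,-0.01,0,0,0])

```text
time: 10.8
position: [0.6397, 0.2235, 0.2082]
eef_rot: [0.654, 0.712, -0.189, -0.175]
force: [0.3, -0.3, 0.2]
opening: 0.0528
grasp_force: 0.0
```

Emit:
send_rows(steps=[0,0,0,0,0,0,0,0,0,0,0,0,0,0,0,0,0,0,0,0,0,0,0,0,0,0,0,0,0,0], hand=1)

```text
time: 11.42
position: [0.6386, 0.2234, 0.2066]
eef_rot: [0.653, 0.712, -0.19, -0.175]
force: [0.7, 0.6, 0.4]
opening: 0.0061
grasp_force: 0.0
```

```bash
python3 st.py; python3 - <<'E'
from ov import *
ov("pics/c6.png",.156)
E
```

```text
t 11.425 out 93.8 lateral tool xy mm [-0.6  1.4] rot [-0.03  0.03  0.01] toolF [ 0.6  0.4 -0.7] toolM [-0.31  0.01  0.06] open 0.0061
```

View pics/c6.png

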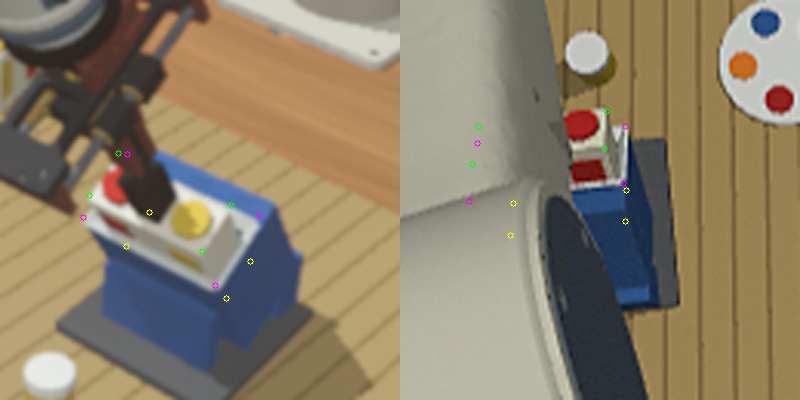

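The tray sits in the slot with its body standing about 30 mm out, and the closed fingers are over the grip (scene crop 145,190). Now I push down along the slot.

Emit:
send_rows(steps=[0,0,0.004,0,0,0,0,0,0.004,0,0,0,0,0,0.003,0,0,0,0,0,0.002,0,0,0,0,0,0.002,0,0,0])

```text
time: 12.15
position: [0.6317, 0.2228, 0.1944]
eef_rot: [0.653, 0.712, -0.19, -0.175]
force: [0.9, 0.0, 4.3]
opening: 0.0009
grasp_force: 2.3
```

Emit:
send_rows(steps=[0,0,0.002,0,0,0,0,0,0.002,0,0,0,0,0,0.002,0,0,0,0,0,0.002,0,0,0,0,0,0.002,0,0,0])

```text
time: 12.78
position: [0.6264, 0.2224, 0.1851]
eef_rot: [0.653, 0.712, -0.19, -0.175]
force: [1.8, 0.8, 4.7]
opening: 0.0005
grasp_force: 2.8
```

```bash
python3 st.py
```

```text
t 12.775 out 69.1 lateral tool xy mm [-0.6  1.4] rot [-0.07  0.04  0.  ] toolF [ 0.6 -0.8 -5. ] toolM [-0.05 -0.1  -0.  ] open 0.0005
```

Emit:
send_rows(steps=[0,0,0.002,0,0,0,0,0,0.002,0,0,0,0,0,0.002,0,0,0,0,0,0.002,0,0,0,0,0,0.002,0,0,0])

```text
time: 13.4
position: [0.6215, 0.222, 0.1768]
eef_rot: [0.653, 0.712, -0.19, -0.175]
force: [2.0, -0.3, 6.0]
opening: 0.0005
grasp_force: 3.3
```

Emit:
send_rows(steps=[0,0,0.0008,0,0,0,0,0,0.0008,0,0,0,0,0,0.0008,0,0,0,0,0,0.0008,0,0,0,0,0,0.0008,0,0,0])

```text
time: 14.02
position: [0.6195, 0.2218, 0.1733]
eef_rot: [0.653, 0.712, -0.19, -0.175]
force: [3.0, -0.1, 6.5]
opening: 0.0003
grasp_force: 3.2
```

```bash
python3 st.py
```

```text
t 14.025 out 55.4 lateral tool xy mm [-0.6  1.4] rot [-0.08  0.05  0.  ] toolF [-0.3 -0.7 -7.1] toolM [-0.05 -0.1   0.07] open 0.0003
```

Travel is about 24.5 mm at 7 N. I go on gently and check the force each call.

Emit:
send_rows(steps=[0,0,0.0006,0,0,0,0,0,0.0006,0,0,0,0,0,0.0006,0,0,0,0,0,0.0006,0,0,0,0,0,0.0006,0,0,0])

```text
time: 14.65
position: [0.6181, 0.2216, 0.1707]
eef_rot: [0.653, 0.712, -0.19, -0.175]
force: [2.6, -0.5, 5.5]
opening: 0.0002
grasp_force: 3.2
```

Emit:
send_rows(steps=[0,0,0.0006,0,0,0,0,0,0.0006,0,0,0,0,0,0.0006,0,0,0,0,0,0.0006,0,0,0,0,0,0.0006,0,0,0])

```text
time: 15.28
position: [0.6167, 0.2216, 0.1683]
eef_rot: [0.653, 0.712, -0.19, -0.175]
force: [2.9, -1.1, 6.9]
opening: 0.0007
grasp_force: 3.6
```

Emit:
send_rows(steps=[0,0,0.0006,0,0,0,0,0,0.0006,0,0,0,0,0,0.0006,0,0,0,0,0,0.0006,0,0,0,0,0,0.0006,0,0,0])

```text
time: 15.9
position: [0.6153, 0.2215, 0.1659]
eef_rot: [0.653, 0.712, -0.19, -0.175]
force: [3.2, 0.0, 9.4]
opening: 0.0007
grasp_force: 4.6
```

Emit:
send_rows(steps=[0,0,0.0004,0,0,0,0,0,0.0004,0,0,0,0,0,0.0004,0,0,0,0,0,0.0004,0,0,0,0,0,0,0,0,0])

```text
time: 16.52
position: [0.615, 0.2215, 0.1653]
eef_rot: [0.654, 0.712, -0.189, -0.174]
force: [2.5, -0.3, 11.4]
opening: 0.0002
grasp_force: 5.7
```

Emit:
send_rows(steps=[0,0,0.0005,0,0,0,0,0,0.0005,0,0,0,0,0,0.0005,0,0,0,0,0,0.0005,0,0,0,0,0,0,0,0,0])

```text
time: 17.15
position: [0.6147, 0.2214, 0.1646]
eef_rot: [0.654, 0.712, -0.188, -0.174]
force: [5.0, -0.2, 15.8]
opening: 0.0007
grasp_force: 8.0
```

```bash
python3 st.py
```

```text
t 17.15 out 45.5 lateral tool xy mm [-0.5  1.5] rot [-0.28  0.08 -0.01] toolF [ -0.6  -3.5 -16.2] toolM [ 0.41 -0.2   0.05] open 0.0007
```

Emit:
send_rows(steps=[0,0,0.0006,0,0,0,0,0,0.0006,0,0,0,0,0,0.0006,0,0,0,0,0,0.0006,0,0,0,0,0,0,0,0,0])

```text
time: 17.77
position: [0.6145, 0.2215, 0.1642]
eef_rot: [0.654, 0.712, -0.187, -0.173]
force: [6.5, -0.4, 23.3]
opening: 0.0004
grasp_force: 11.5
```

```bash
python3 st.py
```

```text
t 17.775 out 45.0 lateral tool xy mm [-0.5  1.6] rot [-0.41  0.1  -0.02] toolF [ -0.9  -5.9 -23.4] toolM [ 0.71 -0.37  0.04] open 0.0004
```

The stop is firm at 23 N, with only 0.4 mm of give in the last push. I let up slowly.

Emit:
send_rows(steps=[0,0,-0.001,0,0,0,0,0,-0.001,0,0,0,0,0,-0.002,0,0,0,0,0,-0.002,0,0,0,0,0,-0.002,0,0,0])

```text
time: 18.4
position: [0.616, 0.2215, 0.1672]
eef_rot: [0.653, 0.712, -0.19, -0.175]
force: [0.6, -0.4, 4.7]
opening: 0.0004
grasp_force: 2.6
```

Emit:
send_rows(steps=[0,0,-0.002,0,0,0,0,0,-0.002,0,0,0,0,0,-0.002,0,0,0,0,0,-0.002,0,0,0,0,0,-0.002,0,0,0])

```text
time: 19.02
position: [0.6207, 0.2219, 0.1754]
eef_rot: [0.653, 0.712, -0.19, -0.175]
force: [0.4, 0.3, 0.8]
opening: 0.0001
grasp_force: 0.0
```

```bash
python3 st.py
```

```text
t 19.025 out 57.8 lateral tool xy mm [-0.6  1.4] rot [-0.02  0.03  0.  ] toolF [ 0.3 -0.1 -0.9] toolM [-0.33 -0.08  0.  ] open 0.0001
```

The force fell to zero about 12 mm up, so the latch appears to hold. I retreat clear and look.

Emit:
send_rows(steps=[0,0,-0.01,0,0,0,0,0,-0.02,0,0,0,0,0,-0.03,0,0,0,0,0,-0.03,0,0,0,0,0,-0.02,0,0,0])

```text
time: 19.65
position: [0.6765, 0.2266, 0.2721]
eef_rot: [0.653, 0.712, -0.19, -0.175]
force: [-0.9, -0.6, -0.8]
opening: 0.0005
grasp_force: 0.0
```

Emit:
send_rows(steps=[0,0,0,0,0,0,0,0,0,0,0,0,0,0,0,0,0,0,0,0,0,0,0,0,0,0,0,0,0,0])

```text
time: 20.27
position: [0.6754, 0.2265, 0.2706]
eef_rot: [0.653, 0.712, -0.19, -0.175]
force: [0.1, 0.9, 0.6]
opening: 0.0002
grasp_force: 0.0
```

```bash
python3 - <<'E'
from ov import *
s=env.get_state();d=(s["position"]-MOUTH)@OUT
ov("pics/c7.png",.1-.01+d)  # overlay: body 10 mm out
I=cv2.imread("pics/c7.png");S=cv2.resize(env.get_image("scene")[:,:,::-1],(400,300));cv2.imwrite("pics/c7.png",np.vstack([I[:290],cv2.hconcat([S,cv2.resize(env.get_image("top")[:,:,::-1],(400,300))])]))
E
python3 st.py
```

```text
t 20.475 out 168.0 lateral tool xy mm [-0.7  1.3] rot [-0.05  0.04  0.  ] toolF [-0.4  1.1 -0.5] toolM [-0.3  -0.   -0.04] open 0.0008
```

View pics/c7.png

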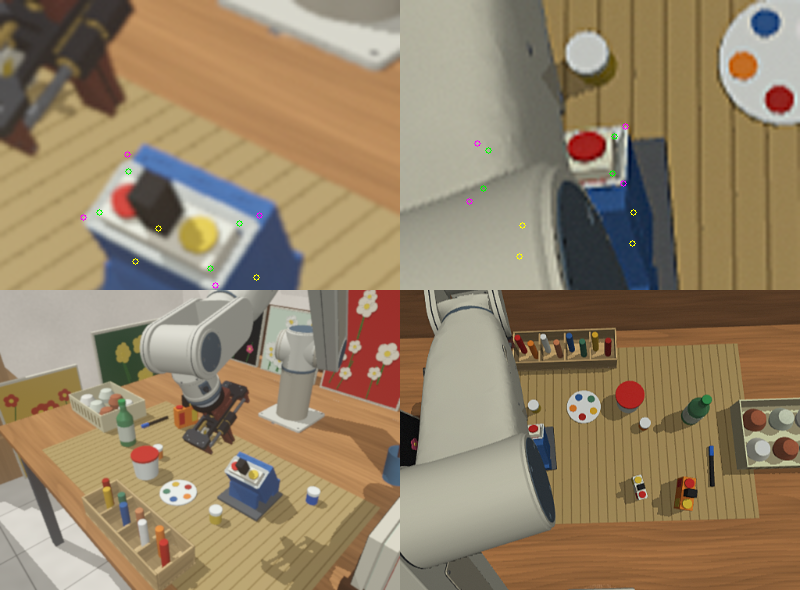

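The tray body is almost flush with the lips, its corner at crop (215,270) against about (210,255) before pressing. It has stayed down for over a second untouched, and the bystanders visible have not moved.

```bash
python3 -c "
from station import env
print(env.hand_in())"
```

```text
the job is handed in; nothing more can be done
None
```

The cream tray is latched down in the slanted slot: I pressed it to the stop at about 23 N, it stayed down for over a second after I let go, and I handed the job in at about 20 s.

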